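# Bolt the slide box shut

## Task

Bolt the microscope-slide box shut: press the spring catch on its lid down with one fingertip and, keeping it down, push the bolt's upright tab with the other finger until the bolt is fully home in its keeper. Then let the catch spring back up so that it locks the bolt, and take the hand away. Nothing is to be picked up: do not lift or shove the box along the bench, and leave the things standing on and around it where they are.

Things in the scene. Friction and masses are not known exactly. Their poses are not given: they have to be found in the camera images.
- slide_box: Heavy beige sheet-steel box (3 to 5 kg) standing loose on the bench, 206 x 306 x 90 mm (x, y, z), origin at the centre of its underside, z up; its lid is the flat top, 90 mm up. On the lid lie two parallel steel parts, both along the box's y axis: the bolt on the line x = +28 mm, and the catch pad on the line x = -28 mm. Two guide staples (at y = -58 and +73 mm) and the keeper (at y = +100 mm) straddle the bolt; they are up to 24 mm wide and stand 18 mm above the lid.
- tab (a point): Middle of the bolt's upright thumb tab, a flat steel plate 28 mm wide across the bolt (box x), 8 mm thick (box y) and reaching from the bolt rod (14 mm above the lid) up to 48 mm above the lid; this point lies 36 mm above the lid, and moves with the bolt: at box (28, -30) mm when the bolt is drawn back, (28, +6) mm when home. Push it towards the box's +y, on its -y face.
- bolt (a joint): How far the bolt has slid towards the box's +y (towards the keeper), m: 0 drawn back, 0.036 fully home. It slides stiffly (about 2 N) and stays where it is left. A row of teeth 12 mm apart on its side meets the catch's tooth, so with the catch up it moves about 2 mm at most either side of 0, 0.012, 0.024 and 0.036: the catch must be held down all the way.
- pad (a point): Centre of the upper face of the spring catch's pad, a dark flat steel bar 26 mm wide (box x) and 96 mm long (box y), beside the bolt, at box (-28, -16) mm; the face is 36 mm above the lid with the catch up and 25 mm with it fully down. It can be pressed anywhere along its length, and a fingertip may slide along it. The pad's and the tab's middle lines are 56 mm apart (across, box x); the strip between them, above 20 mm over the lid, is free.
- catch (a joint): How far the catch is pressed down, m: 0 up (locking), 0.011 fully down. The bolt is free from 0.006 on. The spring needs about 3 N to start and 7 N fully down, and pushes it back up when released; it can rise fully only where its tooth meets a gap between the bolt's teeth, as it does with the bolt home.
- dropper: Bystander: small amber dropper bottle, 28 mm across, 76 mm tall, standing on the box's lid near box (-70, 100) mm; origin at the centre of its underside.
- dish: Bystander: covered glass dish, 52 mm across, 13 mm tall, lying on the lid near box (-70, -110) mm; origin at the centre of its underside.
- cup: Bystander: yellow cup, 72 mm across, 85 mm tall, on the bench beside the box; origin at the centre of its underside.
- water: Bystander: clear bottle with white cap, 62 mm across, 190 mm tall, on the bench beside the box; origin at the centre of its underside.
- flask: Bystander: conical glass flask, 72 mm across, 102 mm tall, on the bench beside the box; origin at the centre of its underside.
- jar: Bystander: amber jar with black cap, 60 mm across, 75 mm tall, on the bench beside the box; origin at the centre of its underside.
- pen: Bystander: blue pen, 10 mm thick, about 135 mm long, lying on the bench between the robot and the box; origin under its middle.

How it is judged:
By the outcome, as a careful person would: the job done as asked, in the order asked, and still so for the second after the job is handed in, with the robot touching nothing.
It also fails if it takes over 40 s, if anything falls off the work surface, if the arm or the gripper's body presses on something with over 40 N, if the wrist force passes 120 N, or if a joint passes its speed limit or range.

## Robot

A 6-joint arm with a two-finger parallel gripper is mounted at the origin on the work surface. World frame = base frame: x ahead of the robot, y to its left, z up, the work surface at z = 0. Lengths are in mm, angles in rad, forces in N, time in s.
With the tool pointing down it reaches from about 350 to 775 mm from the base axis. Payload 7.3 kg.
Tool frame: the origin (TCP) lies midway between the tips of the shut fingers; the grasp point (between the pads) lies 19 mm behind it; z points along the fingers, y is the line along which they close (so a half turn about z gives the same grasp; the last joint's range is limited). The gripper opens to 92 mm and grips with 3 to 60 N. Pads are 19 mm wide; open, the fingers measure 130 mm over their backs; the gripper's body (75 mm by 190 mm) begins 47 mm behind the grasp point.
Start: joints at [1.009, 0.342, 1.524, -0, 1.275, -0.146], TCP at [212.047, 480.293, 226.741] pointing down, gripper open.
Joint ranges: [-2.53, 2.53], [-0.77, 2.02], [0.04, 2.7], [-1, 4.14], [0.28, 2.66], [-3.11, 3.11]. Speed limits (rad/s): [2.57, 2.57, 3.14, 3.14, 3.14, 3.14].

## Interface

Orientations are given as [roll, pitch, yaw] about the fixed x, y, z axes, in that order (R = Rz(yaw) Ry(pitch) Rx(roll)).
In Python, from plant import bot gives the robot as it stands.
- The arm moves only by the tool jog_arm, never from a script. Its arguments are lists of equal length, an entry for each row: "dp": the shift along the tool's x, y, z in m, a list of three; "twist": the turn about the tool's z in degrees. A call has 1 to 10 rows; each row shifts and turns the commanded pose from where the row before left it, along the tool's axes as they then stand; what a row does not reach is not made up. A row lasts 1/8 s, in which the tool goes at most 62.5 mm and 10.7 degrees, less where a joint would pass 70% of its speed; a pose out of reach is approached as far as the arm can. A call is refused whole if a number of a shift passes 0.0625 or a number of a turn 10.7, either way. A call with a gripper value outside its range is refused whole. "jaw" is the finger opening in m, from 0 to 0.0918, set as the call begins (left out, the last holds). The fingers move at their own pace and stop on an object; the grip force is fixed at half the most. Time passes only in rows, so rows that do not move let the fingers close. It gives the time, the measured TCP pose, the force, the opening and the grip force at its end, in the units of the state.
- bot.get_obs(): the state, without advancing time (a new reading comes with each control period).
- bot.capture(name): name is "scene" or "top" or "wrist"; returns the picture (400x640x3 uint8, blue, green, red); there is no depth.
- bot.camera_params(name): a dict with "fx", "fy", "cx", "cy" (pixels), "R" (3x3) and "t" (3): a world point X has camera coordinates R X + t. Camera axes: x right, y down, z forward; pixel columns grow to the right and rows downward; lengths in mm; the calibration is good to about 2 mm. A picture is of the moment at which its call begins: read the wrist's pose just before it. camera_params takes no time and is no camera call; for the wrist camera it gives the pose at the moment of the call.
- bot.close_job(): hands the job in; it is judged then, once.
Trained networks look in the newest picture that a camera, given by its name, has taken for a name from the list of things; names that differ only in an ending like _2 or _b are one class to them, and where a whole thing is asked for, a point or a joint stands for the part that bears it (a point fixed in the world has none). Each returns a list of dicts, best first, with "confidence" (0 to 1); they miss things now and then, are a little off and sometimes report something else, mostly with a low value. They report only what shows in the picture. A call takes as long as a camera call.
- bot.find_in(camera, label): "bbox" ([centre column, centre row, width, height] in pixels, round what is visible of it).
- bot.masks_of(camera, label): "pixels" (400x640 bool, what is visible of it) and "bbox" ([centre column, centre row, width, height] in pixels, round what is visible of it).
The state is a dict: "time": time; "joint_positions": joint angles; "dq": joint speeds; "tau": joint torques, N m; "tool_pos": TCP position; "tcp_rot": TCP orientation; "contact_force": force on the tool from outside, world axes, zero at the start; "moment": the same for the moment, N m; "grip_width": finger opening in mm; "finger_force": force on a finger pad.
Only numpy, scipy, OpenCV 4.12 (cv2) and the standard library are available. Lean on these libraries where they do the work, as an engineer would, in place of code of your own. Each camera call takes 0.05 s, during which the arm holds its last target. There are 200 camera calls.

## Working session

There is one attempt and no reset: what is moved stays moved. The work goes in short steps, Python scripts to look and compute and a tool call to move; the robot and the scene stay as the last step left them, time stands still between calls to the robot, and variables do not carry over. Pictures are saved under pics/ and viewed, at most 10 in all, crops included, and the job is handed in when it is done.

Besides the shell and the picture viewer there is one more tool, called after "Call:" by a JSON object that holds its "method" and its "body". jog_arm: Moves the arm, as the interface text tells. Its arguments: {"type":"object","properties":{"dp":{"type":"array"},"twist":{"type":"array"},"jaw":{"type":"number"}},"required":["dp","twist"]}

```bash
mkdir -p pics; cat > h.py <<'E'
import numpy as np,cv2
from plant import bot
def ray(P,u,v,z):
    R=np.array(P["R"]);t=np.array(P["t"]);c=-R.T@t
    d=R.T@np.array([(u-P["cx"])/P["fx"],(v-P["cy"])/P["fy"],1]);s=(z-c[2])/d[2];return c+s*d
def proj(P,X):
    p=np.array(P["R"])@np.array(X)+np.array(P["t"]);return P["cx"]+P["fx"]*p[0]/p[2],P["cy"]+P["fy"]*p[1]/p[2]
E
python3 - <<'E'
from h import *
o=bot.get_obs();print(o)
for n in("top","scene"):
    im=bot.capture(n);cv2.imwrite(f"pics/{n}.png",im)
    P=bot.camera_params(n);print(n,P)
for l,z in(("tab",126),("pad",126),("slide_box",90),("dropper",130),("dish",100)):
    for d in bot.masks_of("top",l)[:2]:
        b=d["bbox"];r=cv2.minAreaRect(np.argwhere(d["pixels"])[:,::-1].astype(np.float32));print(l,d["confidence"],b,r,ray(bot.camera_params("top"),*r[0],z).round(1))
E
```

```text
{'time': 0.0, 'joint_positions': array([ 1.00902899e+00,  3.42735702e-01,  1.52502607e+00,  1.07339480e-05,
        1.27535735e+00, -1.45999181e-01]), 'dq': array([ 0.00127519,  0.00075108,  0.00295   , -0.00179692,  0.00016802,
        0.0001595 ]), 'tau': array([ 2.46312266e-03, -4.31246459e+01, -2.44220459e+01,  7.19482871e-02,
        5.60056453e-02, -1.42883441e-04]), 'tool_pos': array([211.80547473, 479.94311471, 226.03504932]), 'tcp_rot': array([-3.14008391e+00, -2.32227672e-04,  2.72582119e+00]), 'contact_force': array([-0.37152897,  0.86259272, -0.30794973]), 'moment': array([ 0.00310216,  0.03622757, -0.0038181 ]), 'finger_force': 0.0, 'grip_width': 91.8816200167895}
top {'fx': 502.51460342753654, 'fy': 502.51460342753654, 'cx': 319.7677418665035, 'cy': 194.59407268796943, 'R': array([[-0.00142865, -0.99998608, -0.00507929],
       [-0.99059885,  0.00211001, -0.13678256],
       [ 0.13679137,  0.00483612, -0.99058807]]), 't': array([  50.95339023,  573.68798659, 1137.98661219])}
scene {'fx': 415.31773339835297, 'fy': 415.31773339835297, 'cx': 317.9268034938305, 'cy': 191.38407186884444, 'R': array([[-0.03353134,  0.9994071 , -0.00781662],
       [ 0.68306204,  0.01720683, -0.73015764],
       [-0.72959023, -0.0298224 , -0.68323402]]), 't': array([ -16.57184575, -329.25243914, 1414.0387665 ])}
tab 0.69 [299.9, 182.4, 64.2, 15.1] ((298.0, 182.5), (13.0, 62.0), 90.0) [588.5  96.9 126. ]
pad 0.71 [301.2, 198.6, 44.2, 25.7] ((300.2919921875, 206.89894104003906), (44.384307861328125, 25.98293685913086), 25.90650749206543) [535.1  91.7 126. ]
dropper 0.51 [247.3, 217.9, 12.4, 14.7] ((245.5, 217.5), (11.0, 13.0), 90.0) [511.9 209.2 130. ]
dish 0.62 [345.5, 231.2, 18.7, 20.0] ((342.5, 230.5), (21.0, 21.0), 90.0) [ 4.856e+02 -3.000e-01  1.000e+02]
dish 0.6 [294.6, 180.8, 70.0, 13.9] ((294.0137939453125, 182.76243591308594), (12.035972595214844, 69.74557495117188), 86.98721313476562) [592.2 107.  100. ]
```

View pics/top.png

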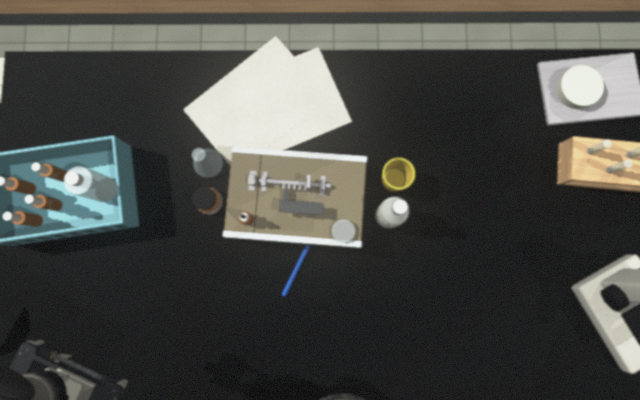

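View pics/scene.png

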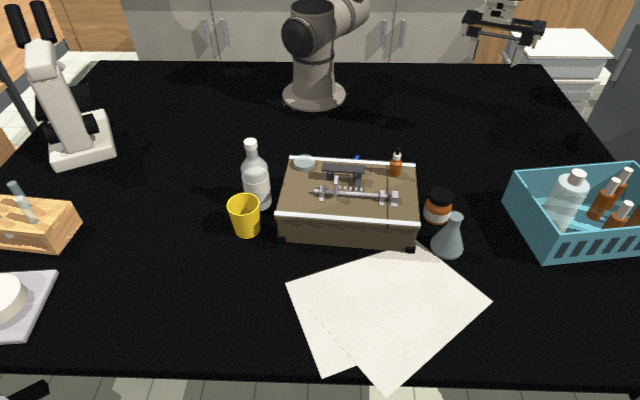

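The top view shows the box with lid corners at about (230,150), (367,155), (361,246) and (223,238). The tab is near (323,185), the pad near (300,207) and the keeper at the left (251,180), so box +y is roughly world +y. The scene view agrees with this: the bystanders flank the box and the approach from above is clear.

```bash
python3 - <<'E'
from h import *
P=bot.camera_params("top")
c=[ray(P,u,v,90)[:2] for u,v in((230,150),(367,155),(361,246),(223,238))]
c=np.array(c);print(c.round(1),np.linalg.norm(c-np.roll(c,-1,0),axis=1).round(0))
ctr=c.mean(0);d=(c[0]+c[3]-c[1]-c[2]);yaw=np.arctan2(-d[0],d[1]);print(ctr,yaw)
R=np.array([[np.cos(yaw),-np.sin(yaw)],[np.sin(yaw),np.cos(yaw)]])
for n,p in(("tab",(28,-30)),("pad",(-28,-16)),("dish",(-70,-110)),("drop",(-70,100)),("goal",(0,-55))):
    w=ctr+R@p;print(n,w.round(1),proj(P,[*w,126]))
g=ctr+R@np.array((0,-55));o=bot.get_obs();y=o["tcp_rot"][2]
T=np.array([[np.cos(y),np.sin(y)],[np.sin(y),-np.cos(y)]])
print("tool dxy",T.T@(g-o["tool_pos"][:2]),"twist deg",np.degrees(y-(np.pi/2+yaw)))
im=cv2.imread("pics/top.png")[130:265,200:430];cv2.imwrite("pics/topc.png",cv2.resize(im,None,fx=3.4,fy=3.4,interpolation=2))
E
```

```text
[[669.5 253.5]
 [657.1 -57.4]
 [451.9 -41.3]
 [470.1 264.4]] [311. 206. 306. 200.]
[562.17241346 104.79965673] -0.049480197088836886
tab [588.7  73.5] (np.float64(308.7542460800682), np.float64(182.41671859975744))
pad [533.4  90.2] (np.float64(300.9674018920998), np.float64(207.65582274316756))
dish [486.8  -1.6] (np.float64(343.60597296266025), np.float64(229.1307140467565))
drop [497.2 208.1] (np.float64(246.15291643101446), np.float64(224.48083840337728))
goal [559.5  49.9] (np.float64(319.6053895294902), np.float64(195.68490323471943))
tool dxy [-491.68306502 -253.32742916] twist deg 69.01212631591783
```

View pics/topc.png

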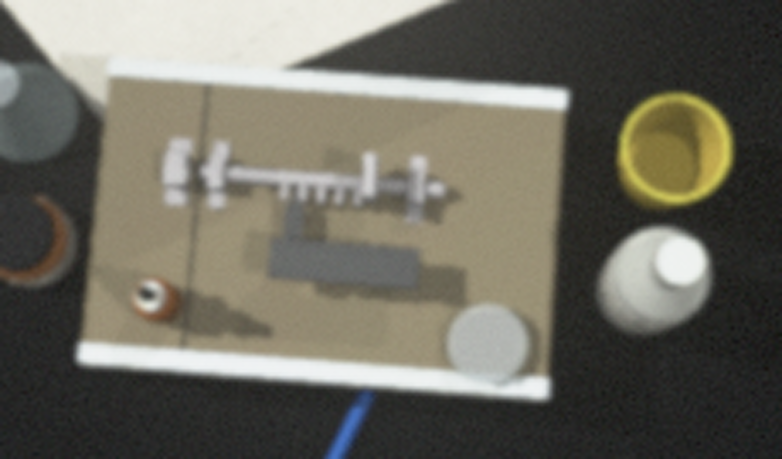

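The crop confirms the computed pose: the predicted tab and pad pixels match to within about 2 px. I'm moving above the box now.

Call:
{"method": "jog_arm", "body": {"dp": [[-0.049, -0.025, -0.006], [-0.049, -0.025, -0.006], [-0.049, -0.025, -0.006], [-0.049, -0.025, -0.006], [-0.049, -0.025, -0.006], [-0.049, -0.025, -0.006], [-0.049, -0.025, -0.006], [-0.049, -0.025, -0.006], [-0.049, -0.025, -0.006], [-0.049, -0.025, -0.006]], "twist": [0, 0, 0, 0, 0, 0, 0, 0, 0, 0], "jaw": 0.037}}

```text
time: 1.6
tool_pos: [560.3, 52.1, 287.0]
tcp_rot: [3.141, 0.0, 2.726]
contact_force: [-0.0, 0.3, -1.1]
grip_width: 36.8
finger_force: 0.0
```

Call:
{"method": "jog_arm", "body": {"dp": [[0, 0, 0], [0, 0, 0], [0, 0, 0], [0, 0, 0], [0, 0, 0], [0, 0, 0], [0, 0, 0], [0, 0, 0], [0, 0, 0]], "twist": [10, 10, 10, 10, 10, 10, 9, 0, 0]}}

```text
time: 2.72
tool_pos: [559.3, 53.7, 286.7]
tcp_rot: [-3.142, -0.0, 1.525]
contact_force: [-0.2, 0.5, 0.3]
grip_width: 36.8
finger_force: 0.0
```

```bash
cat >> h.py <<'E'
def box2w(ctr,yaw,p):
    return np.array(ctr)+np.array([[np.cos(yaw),-np.sin(yaw)],[np.sin(yaw),np.cos(yaw)]])@np.array(p)
E
python3 - <<'E'
from h import *
o=bot.get_obs();print(o["time"],o["tool_pos"],o["tcp_rot"],o["grip_width"],o["joint_positions"])
P=bot.camera_params("wrist");im=bot.capture("wrist")
for n,p,z in(("tab",(28,-30),138),("padL",(-28,-64),126),("padR",(-28,32),126),("c",(103,153),90),("c",(-103,153),90),("c",(103,-153),90),("c",(-103,-153),90)):
    w=box2w((562.2,104.8),-.0495,p);uv=proj(P,[*w,z]);print(n,np.round(uv))
    cv2.circle(im,tuple(int(round(a)) for a in uv),3,(0,0,255),1)
cv2.imwrite("pics/w1.png",im)
for l in("tab","pad"):
    for d in bot.masks_of("wrist",l)[:2]:
        r=cv2.minAreaRect(np.argwhere(d["pixels"])[:,::-1].astype(np.float32));print(l,d["confidence"],r,ray(P,*r[0],126).round(1))
E
```

```text
2.725 [559.28779598  53.6592571  286.68862949] [-3.14153003e+00 -8.87259983e-05  1.52455552e+00] 36.831560265549676 [-4.08020061e-02  3.73730495e-01  1.31109119e+00  8.96468082e-05
  1.45683311e+00  5.42859589e-03]
tab [349. 165.]
padL [287. 199.]
padR [285.  92.]
c [434. -48.]
c [202. -48.]
c [410. 270.]
c [223. 270.]
tab 0.67 ((344.9610595703125, 122.1729507446289), (169.38446044921875, 31.38011932373047), 86.74278259277344) [587.1 110.3 126. ]
pad 0.69 ((306.0, 146.0), (106.0, 68.0), 90.0) [551.3  90.9 126. ]
```

View pics/w1.png

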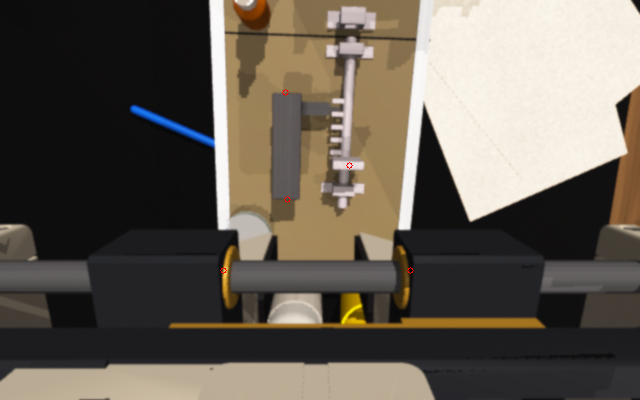

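The wrist view shows the predicted tab (349,165) and the pad ends (287,199 and 285,92) within about 1–2 px of the real parts, so the pose is good. I'm descending just above the pad.

Call:
{"method": "jog_arm", "body": {"dp": [[0, 0, 0.03], [0, 0, 0.03], [0, 0, 0.03], [0, 0, 0.03], [0, 0, 0.02], [0, 0, 0.016], [0, 0, 0], [0, 0, 0]], "twist": [0, 0, 0, 0, 0, 0, 0, 0]}}

```text
time: 3.88
tool_pos: [559.9, 53.7, 131.5]
tcp_rot: [3.14, -0.0, 1.522]
contact_force: [0.2, 0.3, 0.3]
grip_width: 36.9
finger_force: 0.0
```

```bash
python3 - <<'E'
from h import *
o=bot.get_obs();print(o["tool_pos"],o["contact_force"])
cv2.imwrite("pics/w2.png",bot.capture("wrist"))
E
```

```text
[559.89200299  53.65942838 131.53586727] [0.21987962 0.2958608  0.31624686]
```

View pics/w2.png

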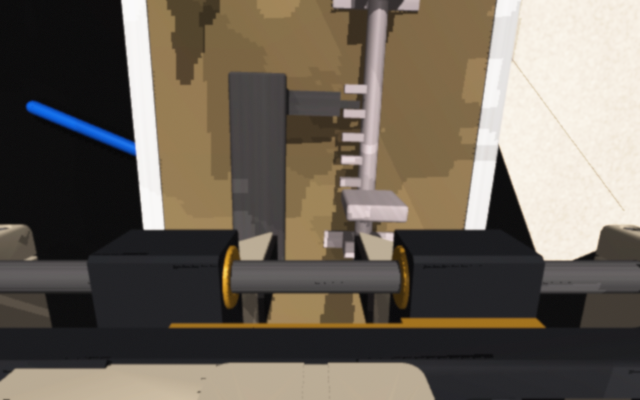

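The left finger (about column 257) is over the pad and the right one (about 375) is behind the tab (375,205). Next I press the catch down.

Call:
{"method": "jog_arm", "body": {"dp": [[0, 0, 0.004], [0, 0, 0.004], [0, 0, 0.003], [0, 0, 0.003], [0, 0, 0], [0, 0, 0]], "twist": [0, 0, 0, 0, 0, 0]}}

```text
time: 4.68
tool_pos: [559.8, 53.6, 117.1]
tcp_rot: [3.14, -0.0, 1.522]
contact_force: [1.4, -0.6, 5.3]
grip_width: 37.1
finger_force: 2.7
```

Call:
{"method": "jog_arm", "body": {"dp": [[0, 0, 0.001], [0, 0, 0.0005], [0, 0, 0], [0, 0, 0]], "twist": [0, 0, 0, 0]}}

```text
time: 5.18
tool_pos: [559.8, 53.6, 115.7]
tcp_rot: [3.14, -0.0, 1.522]
contact_force: [0.5, -0.2, 5.8]
grip_width: 37.1
finger_force: 2.9
```

Call:
{"method": "jog_arm", "body": {"dp": [[0.004, 0, 0], [0.004, 0, 0], [0.004, 0, 0], [0.004, 0, 0], [0.004, 0, 0], [0.004, 0, 0], [0, 0, 0]], "twist": [0, 0, 0, 0, 0, 0, 0]}}

```text
time: 6.05
tool_pos: [561.3, 76.6, 115.7]
tcp_rot: [3.14, 0.002, 1.522]
contact_force: [1.1, -4.7, 5.3]
grip_width: 37.1
finger_force: 3.5
```

Call:
{"method": "jog_arm", "body": {"dp": [[0.004, 0, 0], [0.004, 0, 0], [0.004, 0, 0], [0.002, 0, 0], [0, 0, 0]], "twist": [0, 0, 0, 0, 0]}}

```text
time: 6.68
tool_pos: [562.0, 90.4, 115.8]
tcp_rot: [3.14, 0.002, 1.522]
contact_force: [1.6, -5.1, 5.0]
grip_width: 37.0
finger_force: 3.6
```

Call:
{"method": "jog_arm", "body": {"dp": [[0.002, 0, 0], [0.002, 0, 0], [0.001, 0, 0], [0.001, 0, 0], [0, 0, 0]], "twist": [0, 0, 0, 0, 0]}}

```text
time: 7.3
tool_pos: [562.3, 95.0, 115.8]
tcp_rot: [3.14, 0.004, 1.521]
contact_force: [1.6, -10.6, 6.9]
grip_width: 36.9
finger_force: 6.1
```

Call:
{"method": "jog_arm", "body": {"dp": [[0.001, 0, 0], [0.0005, 0, 0], [0, 0, 0]], "twist": [0, 0, 0]}}

```text
time: 7.68
tool_pos: [562.3, 95.2, 115.9]
tcp_rot: [3.14, 0.006, 1.521]
contact_force: [0.7, -15.8, 6.7]
grip_width: 37.0
finger_force: 8.8
```

The bolt has stopped: force rises without motion. I'll check by camera before releasing.

```bash
python3 - <<'E'
from h import *
P=bot.camera_params("top");im=bot.capture("wrist");W=bot.camera_params("wrist")
for p,z in(((28,10),138),((-28,32),116),((28,100),108)):
    uv=proj(W,[*box2w((562.2,104.8),-.0495,p),z]);cv2.circle(im,tuple(int(round(a)) for a in uv),3,(0,0,255),1);print(uv)
cv2.imwrite("pics/w3.png",im)
E
```

```text
(np.float64(385.9002604533853), np.float64(228.11780803578304))
(np.float64(254.9680902714436), np.float64(166.5915241872241))
(np.float64(382.32247958168836), np.float64(4.978484412048317))
```

View pics/w3.png

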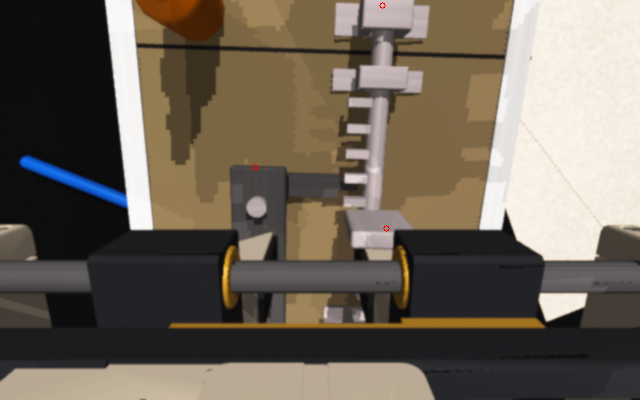

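The tab's top edge is at about row 234, against the predicted 228 for fully home, so it may be 2 mm short. The pad end (258,168) fits the model, so the box hasn't moved. I'll measure this more finely.

```bash
python3 - <<'E'
from h import *
W=bot.camera_params("wrist");R=np.array(W["R"]);o=bot.get_obs();print(o["tool_pos"],o["contact_force"])
W2=dict(W);W2["t"]=np.array(W["t"])-R@(np.array([559.9,53.66,131.5])-o["tool_pos"])
out=[]
for f,P,j in(("w2",W2,0),("w3",W,36)):
    im=cv2.imread(f"pics/{f}.png");r0=180
    g=cv2.resize(im[r0:270,310:430],None,fx=3.3,fy=3.3,interpolation=cv2.INTER_CUBIC)
    for s in(0,4):
        a=[proj(P,[*box2w((562.2,104.8),-.0495,(x,-26-s*2+j)),138]) for x in(14,42)]
        print(f,s,np.round(a,1))
        for b in a: cv2.circle(g,(int((b[0]-310)*3.3),int((b[1]-r0)*3.3)),3,(0,0,255),-1)
    print(f,"keeper+staple", [np.round(proj(P,[*box2w((562.2,104.8),-.0495,(x,y)),z]),1) for x,y,z in((28,73,108),(-41,32,126 if j==0 else 115.8))])
    out.append(g)
cv2.imwrite("pics/cmp.png",np.hstack(out))
E
```

```text
[562.34334386  95.17269107 115.88435529] [  0.13265696 -15.96326025   7.1817251 ]
w2 0 [[349.1 205.1]
 [411.7 205. ]]
w2 4 [[348.7 222.2]
 [410.5 222. ]]
w2 keeper+staple [array([378.2, -20.1]), array([224. ,  70.4])]
w3 0 [[351.6 228.2]
 [420.2 228. ]]
w3 4 [[351.1 246.6]
 [418.8 246.4]]
w3 keeper+staple [array([379.5,  72.2]), array([226.3, 166.6])]
```

View pics/cmp.png

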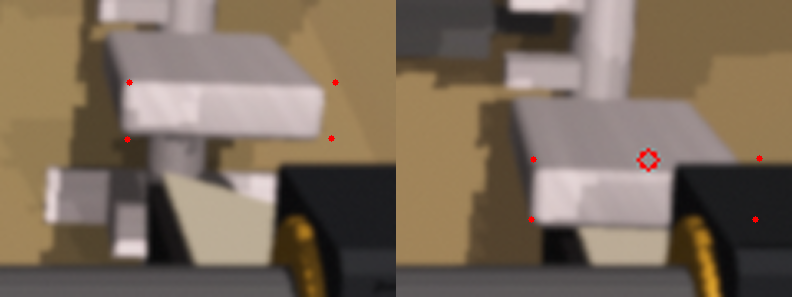

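The measured tab is within about 1 mm of home and against a hard stop. I'll raise the fingers to let the catch up while still pushing, then back off and leave.

Call:
{"method": "jog_arm", "body": {"dp": [[0, 0, -0.003], [0, 0, -0.003], [0, 0, -0.003], [0, 0, -0.003], [0, 0, -0.002], [0, 0, 0]], "twist": [0, 0, 0, 0, 0, 0]}}

```text
time: 8.48
tool_pos: [560.2, 95.7, 127.3]
tcp_rot: [-3.137, 0.005, 1.52]
contact_force: [-0.1, -14.1, -4.6]
grip_width: 37.1
finger_force: 6.5
```

Call:
{"method": "jog_arm", "body": {"dp": [[-0.004, 0, 0], [-0.004, 0, 0], [-0.004, 0, 0], [0, 0, 0], [0, 0, 0]], "twist": [0, 0, 0, 0, 0]}}

```text
time: 9.1
tool_pos: [561.0, 87.3, 129.3]
tcp_rot: [3.141, -0.0, 1.522]
contact_force: [0.4, -0.6, -0.4]
grip_width: 37.2
finger_force: 0.0
```

Call:
{"method": "jog_arm", "body": {"dp": [[0, 0, -0.02], [-0.005, 0, -0.03], [-0.005, 0, -0.03], [-0.005, 0, -0.03], [-0.005, 0, -0.03], [-0.005, 0, -0.017], [-0.005, 0, 0], [0, 0, 0], [0, 0, 0]], "twist": [0, 0, 0, 0, 0, 0, 0, 0, 0]}}

```text
time: 10.22
tool_pos: [559.1, 57.3, 285.1]
tcp_rot: [-3.14, -0.0, 1.522]
contact_force: [-0.1, -0.3, 0.2]
grip_width: 36.9
finger_force: 0.0
```

```bash
python3 - <<'E'
from h import *
W=bot.camera_params("wrist");im=bot.capture("wrist");r=lambda x,y,z:np.array(proj(W,[*box2w((562.2,104.8),-.0495,(x,y)),z]))
g=cv2.resize(im[0:240,190:450],None,fx=2.4,fy=2.4,interpolation=cv2.INTER_CUBIC)
for p,c in(((14,10,138),(0,0,255)),((42,10,138),(0,0,255)),((14,2,138),(0,0,255)),((42,2,138),(0,0,255)),((-41,32,126),(0,255,0)),((-15,32,126),(0,255,0)),((-41,-64,126),(0,255,0)),((-15,-64,126),(0,255,0)),((-41,32,115),(255,0,0)),((-15,32,115),(255,0,0)),((103,0,90),(255,0,255)),((-103,0,90),(255,0,255))):
    q=(r(*p)-[190,0])*2.4;cv2.circle(g,tuple(int(round(a)) for a in q),2,c,-1)
cv2.imwrite("pics/w4.png",g)
E
```

```text
(no output)
```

View pics/w4.png

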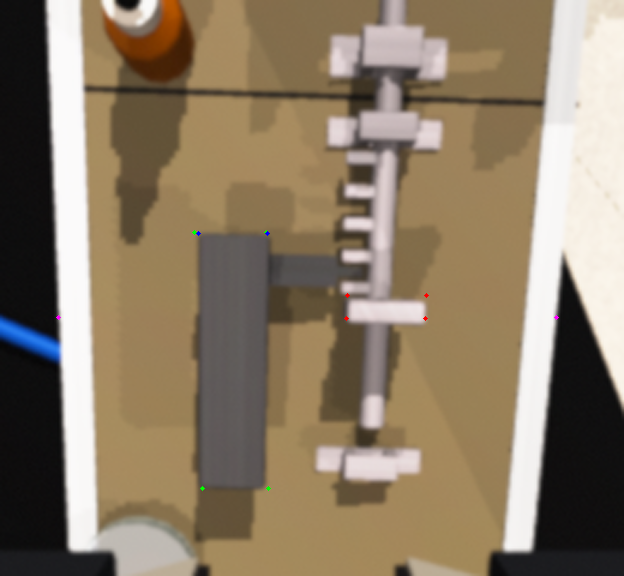

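Tab top spans rows 300–322 against 295–318 predicted, about 1.5 mm short by the picture. I'll compare the travel with the first wrist picture to remove bias.

```bash
python3 - <<'E'
from h import *
W=bot.camera_params("wrist");o=bot.get_obs();im4=bot.capture("wrist");cv2.imwrite("pics/w4raw.png",im4);im1=cv2.imread("pics/w1.png")
R=np.array(W["R"]);W1=dict(W)
# w1: yaw 1.52456 now o yaw
dy=1.52456-o["tcp_rot"][2];Rz=np.array([[np.cos(dy),-np.sin(dy),0],[np.sin(dy),np.cos(dy),0],[0,0,1]])
c=-R.T@np.array(W["t"])-o["tool_pos"];R1=R@Rz.T;c1=np.array([559.288,53.659,286.689])+Rz@c;W1["R"]=R1;W1["t"]=-R1@c1
def edges(im,P,x,ys,z):
    # profile along box y averaged across x, in box coords at height z
    g=cv2.cvtColor(im,cv2.COLOR_BGR2GRAY).astype(np.float32);pr=0
    for xx in x:
        uv=np.array([proj(P,[*box2w((562.2,104.8),-.0495,(xx,y)),z]) for y in ys],np.float32)
        pr=pr+cv2.remap(g,uv[:,:1],uv[:,1:],cv2.INTER_LINEAR)[:,0]
    d=np.gradient(cv2.GaussianBlur(pr[:,None],(1,9),0)[:,0]);return ys[d.argmax()],ys[d.argmin()]
for n,im,P,y0 in(("w1",im1,W1,-30),("w4",im4,W,6)):
    ys=np.arange(y0-9,y0+9,.1);print(n,"tab",edges(im,P,np.r_[34:41],ys,138), edges(im,P,np.r_[15:22],ys,138))
    print(" staple73",edges(im,P,np.r_[22:34:2],np.arange(64,84,.1),108)," padend+",edges(im,P,np.r_[-38:-18],np.arange(24,40,.1),126)," padend-",edges(im,P,np.r_[-36:-20],np.arange(-72,-56,.1),126))
    f=lambda x0:np.arange(x0-7,x0+7,.1)
    # pad side edges across x -> width
    g=cv2.cvtColor(im,cv2.COLOR_BGR2GRAY).astype(np.float32)
    for x0 in(-41,-15):
        xs=f(x0);pr=0
        for y in range(-50,20,3):
            uv=np.array([proj(P,[*box2w((562.2,104.8),-.0495,(x,y)),126]) for x in xs],np.float32);pr=pr+cv2.remap(g,uv[:,:1],uv[:,1:],cv2.INTER_LINEAR)[:,0]
        d=np.gradient(cv2.GaussianBlur(pr[:,None],(1,9),0)[:,0]);print("  padside",x0,xs[abs(d).argmax()])
E
```

```text
w1 tab (np.float64(-33.799999999999926), np.float64(-26.699999999999825)) (np.float64(-33.19999999999992), np.float64(-25.899999999999814))
 staple73 (np.float64(66.39999999999986), np.float64(80.49999999999906))  padend+ (np.float64(31.80000000000011), np.float64(30.000000000000085))  padend- (np.float64(-61.80000000000058), np.float64(-64.30000000000044))
  padside -41 -43.09999999999993
  padside -15 -15.599999999999909
w4 tab (np.float64(0.400000000000003), np.float64(7.900000000000009)) (np.float64(1.0000000000000036), np.float64(14.400000000000016))
 staple73 (np.float64(66.49999999999986), np.float64(75.89999999999932))  padend+ (np.float64(32.20000000000012), np.float64(29.500000000000078))  padend- (np.float64(-63.00000000000051), np.float64(-64.20000000000044))
  padside -41 -43.19999999999993
  padside -15 -15.799999999999912
```

```bash
python3 - <<'E'
from h import *
a=cv2.imread("pics/w3.png")[150:290,215:300];b=cv2.imread("pics/w2.png")[60:200,215:300]
cv2.imwrite("pics/disc.png",cv2.resize(np.hstack([a,b]),None,fx=4,fy=4,interpolation=2))
W=bot.camera_params("wrist");o=bot.get_obs();W3=dict(W);R=np.array(W["R"]);W3["t"]=np.array(W["t"])-R@(np.array([562.34,95.17,115.88])-o["tool_pos"])
y=-.0495;Q=np.array([[np.cos(y),np.sin(y)],[-np.sin(y),np.cos(y)]])
for z in(115,120,126,140):print(z,[(Q@(ray(W3,257,v,z)[:2]-[562.2,104.8])).round(1) for v in(197,207,217,235)])
E
```

```text
115 [array([-27.9,  17.5]), array([-28.1,  12.7]), array([-28.4,   7.8]), array([-28.7,  -1.2])]
120 [array([-27.1,  18.7]), array([-27.3,  14. ]), array([-27.5,   9.3]), array([-27.8,   0.6])]
126 [array([-26. ,  20.1]), array([-26.2,  15.6]), array([-26.4,  11. ]), array([-26.8,   2.7])]
140 [array([-23.6,  23.4]), array([-23.8,  19.3]), array([-24. ,  15.2]), array([-24.3,   7.6])]
```

View pics/disc.png

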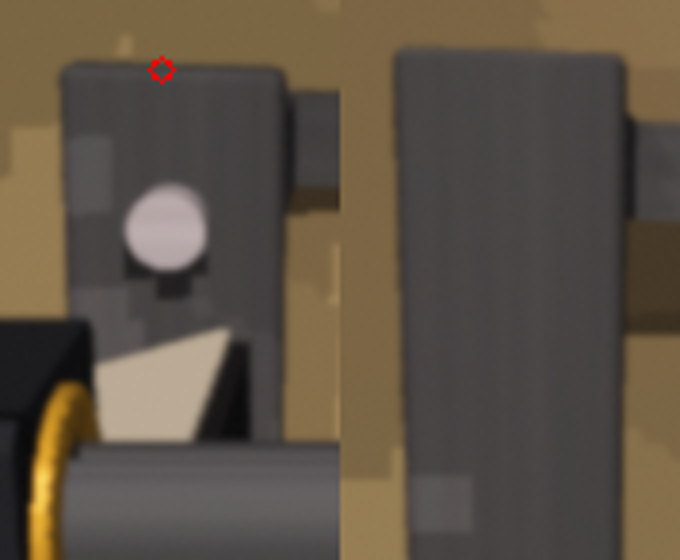

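The tab travelled about 34.3 mm against 36 nominal, with the catch up and the box unmoved. When the catch is down, a post shows through the pad at about y = +8…17, close ahead of the left finger, and it may have stopped the hand. I'll repeat press, push and release with the hand twisted 6° so that the tab finger leads.

Call:
{"method": "jog_arm", "body": {"dp": [[0.012, 0, 0.01], [0.012, 0, 0.03], [0, 0, 0.03], [0, 0, 0.03], [0, 0, 0.03], [0, 0, 0.016], [0, 0, 0.009], [0, 0, 0]], "twist": [-3, -3, 0, 0, 0, 0, 0, 0]}}

```text
time: 11.32
tool_pos: [560.1, 81.4, 131.1]
tcp_rot: [-3.141, -0.0, 1.627]
contact_force: [0.6, -0.1, 0.1]
grip_width: 36.7
finger_force: 0.0
```

Call:
{"method": "jog_arm", "body": {"dp": [[0, 0, 0.004], [0, 0, 0.004], [0, 0, 0.003], [0, 0, 0.003], [0, 0, 0.001], [0, 0, 0], [0, 0, 0]], "twist": [0, 0, 0, 0, 0, 0, 0]}}

```text
time: 12.2
tool_pos: [560.7, 81.2, 116.8]
tcp_rot: [3.14, -0.0, 1.626]
contact_force: [0.6, -0.3, 6.1]
grip_width: 37.3
finger_force: 2.8
```

Call:
{"method": "jog_arm", "body": {"dp": [[0.003, 0.0003, 0], [0.003, 0.0003, 0], [0.002, 0.0002, 0], [0.002, 0.0002, 0], [0, 0, 0], [0, 0, 0]], "twist": [0, 0, 0, 0, 0, 0]}}

```text
time: 12.95
tool_pos: [560.7, 90.4, 116.6]
tcp_rot: [3.141, 0.001, 1.626]
contact_force: [-0.5, -3.6, 5.0]
grip_width: 36.8
finger_force: 2.8
```

Call:
{"method": "jog_arm", "body": {"dp": [[0.001, 0.0001, 0], [0.001, 0.0001, 0], [0.001, 0.0001, 0], [0, 0, 0]], "twist": [0, 0, 0, 0]}}

```text
time: 13.45
tool_pos: [560.8, 91.8, 116.6]
tcp_rot: [-3.142, 0.004, 1.626]
contact_force: [-0.3, -10.2, 5.8]
grip_width: 37.0
finger_force: 6.0
```

Call:
{"method": "jog_arm", "body": {"dp": [[0.001, 0.0001, 0], [0.001, 0.0001, 0], [0, 0, 0]], "twist": [0, 0, 0]}}

```text
time: 13.82
tool_pos: [560.9, 92.1, 116.7]
tcp_rot: [-3.141, 0.006, 1.625]
contact_force: [-1.6, -16.7, 6.9]
grip_width: 36.8
finger_force: 9.4
```

The stop lies at the same tab position with the left finger further back. So it is the bolt's own end stop, and the bolt is home. I'm releasing the catch and backing off.

Call:
{"method": "jog_arm", "body": {"dp": [[0, 0, -0.003], [0, 0, -0.003], [0, 0, -0.003], [0, 0, -0.003], [0, 0, -0.002], [0, 0, 0]], "twist": [0, 0, 0, 0, 0, 0]}}

```text
time: 14.58
tool_pos: [559.4, 93.1, 128.6]
tcp_rot: [-3.137, 0.004, 1.625]
contact_force: [-0.4, -12.1, -3.4]
grip_width: 36.9
finger_force: 5.5
```

Call:
{"method": "jog_arm", "body": {"dp": [[-0.004, 0, 0], [-0.004, 0, 0], [-0.004, 0, 0], [0, 0, 0]], "twist": [0, 0, 0, 0]}}

```text
time: 15.08
tool_pos: [561.4, 84.1, 130.3]
tcp_rot: [3.141, -0.0, 1.626]
contact_force: [-0.1, -0.6, -0.1]
grip_width: 37.0
finger_force: 0.0
```

Call:
{"method": "jog_arm", "body": {"dp": [[0, 0, -0.02], [-0.01, 0, -0.03], [-0.01, 0, -0.03], [0, 0, -0.03], [0, 0, -0.03], [0, 0, -0.017], [0, 0, 0], [0, 0, 0], [0, 0, 0]], "twist": [0, 0, 0, 3, 3, 0, 0, 0, 0]}}

```text
time: 16.2
tool_pos: [562.1, 64.3, 286.1]
tcp_rot: [-3.14, -0.0, 1.522]
contact_force: [0.9, 0.2, -0.7]
grip_width: 37.0
finger_force: 0.0
```

```bash
python3 - <<'E'
from h import *
W=bot.camera_params("wrist");im=bot.capture("wrist");print(bot.get_obs()["time"])
g=cv2.cvtColor(im,cv2.COLOR_BGR2GRAY).astype(np.float32)
def edges(x,ys,z):
    pr=0
    for xx in x:
        uv=np.array([proj(W,[*box2w((562.2,104.8),-.0495,(xx,y)),z]) for y in ys],np.float32)
        pr=pr+cv2.remap(g,uv[:,:1],uv[:,1:],cv2.INTER_LINEAR)[:,0]
    d=np.gradient(cv2.GaussianBlur(pr[:,None],(1,9),0)[:,0]);return ys[d.argmax()].round(1),ys[d.argmin()].round(1)
print("tab",edges(np.r_[34:41],np.arange(-3,15,.1),138),edges(np.r_[15:22],np.arange(-3,11,.1),138),"staple",edges(np.r_[22:34:2],np.arange(64,84,.1),108),"pad",edges(np.r_[-36:-20],np.arange(24,40,.1),126),edges(np.r_[-36:-20],np.arange(-72,-56,.1),126))
cv2.imwrite("pics/w5.png",cv2.resize(im[0:250,180:460],None,fx=2.4,fy=2.4,interpolation=2))
E
```

```text
16.25
tab (np.float64(0.5), np.float64(8.0)) (np.float64(0.7), np.float64(8.3)) staple (np.float64(66.1), np.float64(76.1)) pad (np.float64(31.8), np.float64(29.2)) (np.float64(-62.8), np.float64(-65.0))
```

View pics/w5.png

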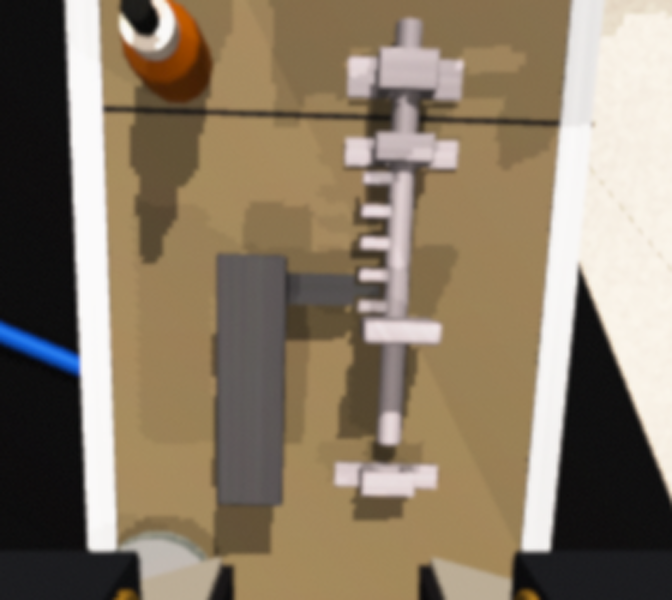

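The bolt now sticks out through the keeper, and the catch arm sits in a gap between the teeth with the pad fully up. The bolt position repeats against its hard stop, and the dropper, dish and pen are undisturbed. I'm handing in.

```bash
python3 -c "
from plant import bot
print(bot.close_job())"
```

```text
the job is handed in; nothing more can be done
None
```

I handed the job in at about 16 s: the bolt is against its end stop and through the keeper, the catch is back up and the hand is clear. The camera put the bolt's travel at about 34.4 mm against the nominal 36 mm, and a second press-push-release cycle stopped at the same point.

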